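Rinse a tumbler on the press-down glass rinser

TASK

Rinse the amber tumbler on the glass rinser: take it off the draining mat with a light grip (it is thin glass: grip it with no more than 40 N), keep it mouth down and lower it gently, centred, onto the rinser's black star. With the rim of the glass press the star about 10 mm down of its 15 mm spring travel, never onto its stop, and hold it there steadily for two seconds or more. Finish while still gripping the glass and holding the star pressed; nothing is put down or let go, and everything else stays where it stands.

Things in the scene. Friction and masses are not known exactly. Their poses are not given: they have to be found in the camera images.
- amber_tumbler: The tumbler to rinse: straight thin-walled amber glass, outside diameter 58 mm, 120 mm tall, wall 3 mm, about 160 g, standing upside down on the mat. Origin: centre of its mouth (its lower end as it stands); z points up from there to its closed base 120 mm above.
- green_tumbler: A like tumbler of green glass, same size, also upside down on the mat, about 100 mm from the amber one (which of the two stands nearer the robot varies); it has been rinsed and stays. Origin and axes as for the amber one.
- rinser: Glass rinser fixed to the worktop: round steel drip dish, 120 mm across and 22 mm high, with a black six-armed star 99 mm across above it. Origin: centre of its underside on the worktop, z up.
- star_centre (a point): Centre of the black star, on the flat top of its arms, 48 mm above the worktop when not pressed; it sinks with the star, straight down. The rim of a glass rests on the arms, round the steel nozzle in the middle (22 mm across, 10 mm higher than the arms); the arms' upturned tips stand 9 mm above the arms, from 45 to 50 mm out from the centre.
- spray_star (a joint): Travel of the star: 0 at rest, grows as it is pressed straight down, 0.015 m at its stop. Its spring starts to give at 3 N (a glass merely standing on it does not open it), takes 8 N at 10 mm and 10.5 N at the stop.
- mat: Grey ribbed silicone draining mat, fixed, 210 x 130 mm, long along its x, which runs front to back; the glasses stand 6 mm above the worktop on it. Origin: centre of its underside.
- mug: Light grey-white mug, greenish inside, 80 mm across, 91 mm tall, on the right; stays. Origin under its middle.
- creamer: White ribbed jug, 155 mm tall, left of the sink; stays. Origin under its middle.
Not all that is in view belongs to the job. Leave any pink or purple look-alike of the amber_tumbler alone.

How it is judged:
By the outcome, as a careful person would: the job done as asked, in the order asked, and still so for the second after the job is handed in, while the arm keeps its last pose, push and grip.
It also fails if it takes over 42 s, if anything falls off the work surface, if the arm or the gripper's body presses on something with over 40 N, if the wrist force passes 120 N, or if a joint passes its speed limit or range.

ROBOT

A 6-joint arm with a two-finger parallel gripper is mounted at the origin on a cart in front of the work surface, level with it; the furniture and walls round the work are solid. World frame = base frame: x ahead of the robot, y to its left, z up, the work surface at z = 0. Lengths are in mm, angles in rad, forces in N, time in s.
With the tool pointing down it reaches from about 275 to 750 mm from the base axis. Payload 10.2 kg.
Tool frame: the origin (TCP) lies at the very end of the fingers, on their centre line; the grasp point (between the pads) lies 19 mm behind it; z points along the fingers, y is the line along which they close (so a half turn about z gives the same grasp; the last joint's range is limited). The gripper opens to 85 mm and grips with 20 to 120 N. Pads are 22 mm wide; open, the fingers measure 114 mm over their backs; the gripper's body (76 mm by 85 mm) begins 54 mm behind the grasp point. The pads swing forward as they close: fully open they stand 13 mm farther back than shut.
Start: joints at [1.028, 0.313, 1.498, -0, 1.331, -0.223], TCP at [165.06, 498.383, 201.294] pointing down, gripper open.
Joint ranges: [-2.94, 2.94], [-0.97, 2.17], [0.19, 2.56], [-1.23, 4.37], [0.02, 3.11], [-2.88, 2.88]. Speed limits (rad/s): [2.39, 2.39, 3.01, 3.14, 3.14, 3.14].

INTERFACE

Orientations are given as a unit quaternion [w, x, y, z].
In Python, from rig import * gives the robot as it stands. The module is installed in compiled form; this text tells all that it offers.
- The arm moves only by the shell command python3 -m crank 'ROWS' [FORCE]. ROWS is JSON, a list that holds one entry, the list of rows, each a list of 7 numbers: the shift along the tool's x, y, z in units of 25 mm (1.0 is 25 mm), then the turn, a rotation vector about the tool's x, y, z in units of 8 degrees (1.0 is 8 degrees), then the finger opening in mm, from 0 to 85.4. A call has exactly 8 rows; each row shifts and turns the commanded pose from where the row before left it, along the tool's axes as they then stand; what a row does not reach is not made up. A row lasts 1/10 s, in which the tool goes at most 50 mm and 8.59 degrees, less where a joint would pass 70% of its speed; a pose out of reach is approached as far as the arm can. A call is refused whole if a number of a shift passes 1 or a number of a turn 1, either way. A call with a gripper value outside its range is refused whole. The fingers move at their own pace and stop on an object; FORCE is the grip in N (left out, the last holds). Time passes only in rows, so rows that do not move let the fingers close, or fill a call up. It gives the time, the measured TCP pose, the force, the opening and the grip force at its end, in the units of the state.
- sense(): the state, without advancing time (a new reading comes with each control period).
- capture(name): name is "scene" or "side" or "wrist"; returns the picture (384x512x3 uint8, blue, green, red); there is no depth.
- camera_model(name): a dict with "fx", "fy", "cx", "cy" (pixels), "world_from_camera" (4x4, takes a point from camera to world coordinates); the wrist camera has in their place "T_tool_cam" (4x4, takes a point from camera to tool coordinates, whose origin is the TCP and whose axes are the flange's). Camera axes: x right, y up, looking along -z (the intrinsics and any distortion apply to the point x, -y, -z); pixel columns grow to the right and rows downward; lengths in mm; the calibration is good to about 2 mm. A picture is of the moment at which its call begins: read the wrist's pose just before it. camera_model takes no time and is no camera call.
- finish_job(): hands the job in; it is judged then, once.
The state is a dict: "time_s": time; "joints": joint angles; "dq": joint speeds; "tau": joint torques, N m; "eef_pos": TCP position; "ee_rot": TCP orientation; "force": force on the tool from outside, world axes, zero at the start; "wrist_torque": the same for the moment, N m; "grip_width": opening from 0.0 (shut) to 1.0 (fully open); "grip_force": force on a finger pad.
Only numpy, scipy, OpenCV 4.12 (cv2) and the standard library are available. Lean on these libraries where they do the work, as an engineer would, in place of code of your own. Each camera call takes 0.05 s, during which the arm holds its last target. There are 200 camera calls.

## Working session

There is one attempt and no reset: what is moved stays moved. The work goes in short steps, Python scripts to look and compute and a shell command to move; the robot and the scene stay as the last step left them, time stands still between calls to the robot, and variables do not carry over. Pictures are saved under pics/ and viewed, at most 13 in all, crops included, and the job is handed in when it is done.

```bash
mkdir -p pics
python3 - <<'E'
from rig import *
import cv2,numpy as np
s=sense();print({k:np.round(v,3).tolist() for k,v in s.items()})
a=[capture(n) for n in("scene","side")]
for n,i in zip(("scene","side"),a):cv2.imwrite(f"pics/{n}0.png",i);m=camera_model(n);print(n,{k:np.round(v,3).tolist() if not isinstance(v,str) else v for k,v in m.items()})
cv2.imwrite("pics/both0.png",cv2.resize(np.hstack(a),(800,300)))
print({k:np.round(v,3).tolist() for k,v in camera_model("wrist").items()})
E
```

```text
{'time_s': 0.0, 'joints': [1.028, 0.313, 1.498, 0.0, 1.331, -0.223], 'dq': [-0.001, 0.001, 0.001, 0.001, -0.002, 0.001], 'tau': [0.0, -41.226, -25.974, -0.0, 0.004, 0.0], 'eef_pos': [164.907, 498.123, 200.748], 'ee_rot': [-0.0, 0.159, 0.987, -0.001], 'force': [0.205, 0.141, -0.409], 'wrist_torque': [0.023, 0.006, -0.027], 'grip_force': 0.0, 'grip_width': 0.999}
scene {'fx': 424.285, 'fy': 424.285, 'cx': 250.39, 'cy': 187.38, 'world_from_camera': [[0.495, 0.679, -0.542, -495.236], [-0.869, 0.378, -0.321, -600.822], [-0.013, 0.63, 0.776, 1410.863], [0.0, 0.0, 0.0, 1.0]]}
side {'fx': 359.714, 'fy': 359.714, 'cx': 253.863, 'cy': 188.242, 'world_from_camera': [[0.754, 0.407, -0.516, -269.018], [-0.657, 0.477, -0.584, -834.82], [0.009, 0.779, 0.627, 951.627], [0.0, 0.0, 0.0, 1.0]]}
{'fx': 303.227, 'fy': 303.227, 'cx': 259.091, 'cy': 187.166, 'T_tool_cam': [[-0.001, 0.955, 0.297, 76.898], [1.0, 0.001, 0.0, 0.071], [-0.0, 0.297, -0.955, -172.296], [0.0, 0.0, 0.0, 1.0]]}
```

View pics/scene0.png

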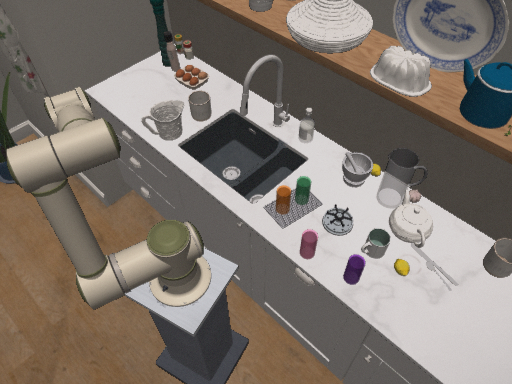

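View pics/side0.png

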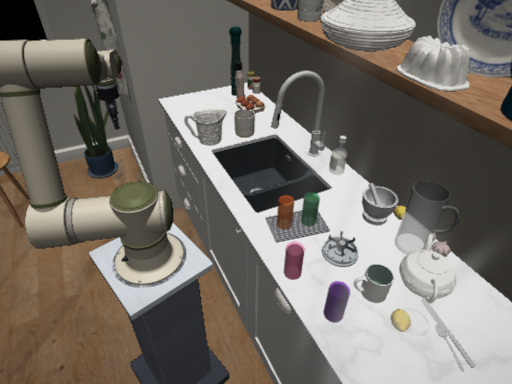

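The scene view shows amber at about (284,199), green at (303,190), the star at (339,220), with pink at (309,243) and purple at (354,268). In the side view amber is at (286,212), green at (311,209) and the star at (343,245).

```bash
cat > h.py <<'E'
import cv2,numpy as np
def mask(img,lo,hi,roi):
    m=cv2.inRange(cv2.cvtColor(img,cv2.COLOR_BGR2HSV),np.array(lo),np.array(hi))
    z=np.zeros_like(m);x0,y0,x1,y1=roi;z[y0:y1,x0:x1]=m[y0:y1,x0:x1]
    n,l,st,c=cv2.connectedComponentsWithStats(z);k=1+st[1:,4].argmax()
    return c[k],st[k].tolist(),(l==k)
def ray(m,uv,T=None):
    T=np.array(m["world_from_camera"]) if T is None else T
    d=T[:3,:3]@np.array([(uv[0]-m["cx"])/m["fx"],-(uv[1]-m["cy"])/m["fy"],-1]);return T[:3,3],d/np.linalg.norm(d)
def plane(r,z):return r[0]+r[1]*(z-r[0][2])/r[1][2]
def cross(a,b):
    A=np.stack([a[1],-b[1]],1);t=np.linalg.lstsq(A,b[0]-a[0],rcond=None)[0]
    p,q=a[0]+a[1]*t[0],b[0]+b[1]*t[1];return (p+q)/2,np.linalg.norm(p-q)
E
python3 - <<'E'
from rig import *
from h import *
R={"amber":((4,120,60),(18,255,255),(270,175,300,220),(270,190,300,235)),"green":((60,80,30),(90,255,255),(290,170,320,210),(300,185,325,230)),
"star":((0,0,0),(180,255,70),(318,203,358,236),(320,228,362,266))}
for n,(lo,hi,a,b) in R.items():
    rs=[]
    for c,roi in(("scene",a),("side",b)):
        cc,st,_=mask(cv2.imread(f"pics/{c}0.png"),lo,hi,roi);r=ray(camera_model(c),cc);rs.append(r)
        print(n,c,cc.round(1),st,plane(r,48 if n=="star" else 66).round(1))
    print(cross(*rs))
E
```

```text
amber scene [282.8 198.6] [276, 185, 15, 29, 329] [ 456.9 -186.5   66. ]
amber side [285.  210.2] [278, 195, 16, 34, 435] [ 462.5 -180.9   66. ]
(array([ 449.95576467, -190.48583615,   78.63477646]), np.float64(3.3221489187472666))
green scene [302.6 186.5] [296, 177, 15, 23, 240] [ 551.7 -228.9   66. ]
green side [310.7 204.7] [303, 192, 16, 29, 313] [ 556.6 -221.7   66. ]
(array([ 539.28162554, -233.82387032,   83.35247955]), np.float64(1.75216867859252))
star scene [338.6 216.1] [327, 205, 25, 22, 114] [ 498.8 -410.4   48. ]
star side [349.2 245.3] [343, 238, 13, 14, 53] [ 517.4 -432.    48. ]
(array([ 552.18346953, -405.8286266 ,   -7.62488792]), np.float64(22.274914339726667))
```

```bash
python3 -m crank '[[[-0.8,-0.9,-0.2,0,0,0,85],[-0.8,-0.9,-0.2,0,0,0,85],[-0.8,-0.9,-0.2,0,0,0,85],[-0.8,-0.9,-0.2,0,0,0,85],[-0.8,-0.9,-0.2,0,0,0,85],[-0.8,-0.9,-0.2,0,0,0,85],[-0.8,-0.9,-0.2,0,0,0,85],[-0.8,-0.9,-0.2,0,0,0,85]]]'
python3 -m crank '[[[-0.8,-1,0,0,0,0,85],[-0.8,-1,0,0,0,0,85],[-0.8,-1,0,0,0,0,85],[-0.8,-1,0,0,0,0,85],[-0.8,-1,0,0,0,0,85],[-0.8,-1,0,0,0,0,85],[-0.8,-1,0,0,0,0,85],[-0.8,-1,0,0,0,0,85]]]'
python3 -m crank '[[[-0.8,-1,0,0,0,0,85],[-0.8,-1,0,0,0,0,85],[-0.8,-1,0,0,0,0,85],[-0.8,-1,0,0,0,0,85],[-0.8,-1,0,0,0,0,85],[-0.8,-1,0,0,0,0,85],[-0.4,-0.5,0,0,0,0,85],[0,0,0,0,0,0,85]]]'
python3 - <<'E'
from rig import *
import cv2,numpy as np,json
s=sense();i=capture("wrist");cv2.imwrite("pics/w1.png",i)
json.dump({k:np.array(s[k]).tolist() for k in("eef_pos","ee_rot")},open("w1.json","w"));print(s["time_s"],s["eef_pos"],s["ee_rot"],s["joints"])
E
```

```text
time_s: 0.9
eef_pos: [260.5, 276.0, 241.3]
ee_rot: [-0.0, 0.159, 0.987, -0.0]
force: [0.4, 0.1, 0.4]
grip_width: 0.995
grip_force: 0.0
time_s: 1.7
eef_pos: [349.5, 35.8, 241.2]
ee_rot: [-0.0, 0.159, 0.987, 0.0]
force: [-0.2, 0.5, 0.1]
grip_width: 0.996
grip_force: 0.0
time_s: 2.5
eef_pos: [421.8, -159.0, 240.7]
ee_rot: [-0.001, 0.16, 0.987, 0.0]
force: [-1.2, -0.5, -0.4]
grip_width: 0.997
grip_force: 0.0
2.5 [ 421.77253401 -159.04278822  240.74614565] [-5.44926911e-04  1.60089846e-01  9.87102264e-01  2.52597521e-04] [-6.21532811e-01  1.19176979e-01  1.63554429e+00 -3.26019597e-05
  1.38807221e+00 -1.87075979e+00]
```

View pics/w1.png

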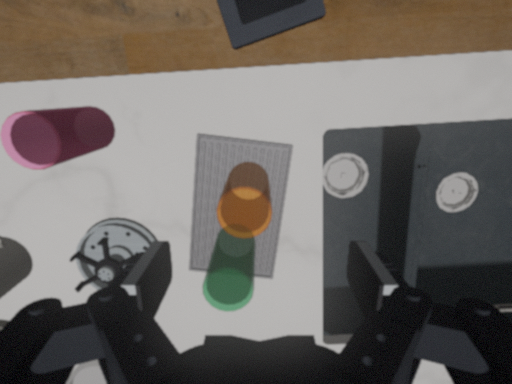

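The wrist view shows amber's closed base as a disc at about (244,212), green's at (228,287), and the star near (104,268), partly hidden by a finger. Next I compute the top discs at z=126.

```bash
cat >> h.py <<'E'
from scipy.spatial.transform import Rotation as Ro
import json
def wT(f,m):
    s=json.load(open(f));T=np.eye(4);q=s["ee_rot"];T[:3,:3]=Ro.from_quat([q[1],q[2],q[3],q[0]]).as_matrix();T[:3,3]=s["eef_pos"];return T@np.array(m["T_tool_cam"])
E
python3 - <<'E'
from rig import *
from h import *
m=camera_model("wrist");T=wT("w1.json",m);i=cv2.imread("pics/w1.png");h=cv2.cvtColor(i,cv2.COLOR_BGR2HSV)
print(h[212,244],h[175,247],h[195,247],h[287,228],h[250,235])
for n,lo,hi,roi in(("amber",(5,100,125),(22,255,255),(205,150,290,245)),("green",(60,90,85),(90,255,255),(190,220,270,320))):
    c,st,mk=mask(i,lo,hi,roi)
    cn=max(cv2.findContours(mk.astype(np.uint8),cv2.RETR_EXTERNAL,cv2.CHAIN_APPROX_NONE)[0],key=len)
    hull=cv2.convexHull(cn);e=cv2.fitEllipse(hull);print(n,st,e)
    p=plane(ray(m,e[0],T),126);q=plane(ray(m,(e[0][0]+e[1][0]/2,e[0][1]),T),126);print(p.round(1),"diam",2*np.linalg.norm(q-p))
    for sgn in(1,): pass
E
python3 - <<'E'
import cv2
i=cv2.imread("pics/w1.png")
a=cv2.resize(i[150:320,190:300],None,fx=3,fy=3);b=cv2.resize(i[205:310,60:190],None,fx=3,fy=3)
import numpy as np
c=np.zeros((510,720,3),np.uint8);c[:a.shape[0],:a.shape[1]]=a;c[:b.shape[0],330:330+b.shape[1]]=b;cv2.imwrite("pics/c1.png",c)
E
```

```text
[ 14 167 128] [ 13 103 102] [ 16 156 173] [ 71  93 101] [68 47 81]
amber [217, 187, 55, 50, 1623] ((244.03131103515625, 211.55331420898438), (50.35893249511719, 54.766658782958984), 94.50752258300781)
[ 453.  -185.5  126. ] diam 51.185864334175896
green [206, 269, 45, 36, 916] ((227.7615509033203, 286.41741943359375), (35.19367218017578, 43.404415130615234), 98.41582489013672)
[ 531.  -231.8  126. ] diam 38.80716470368115
```

View pics/c1.png

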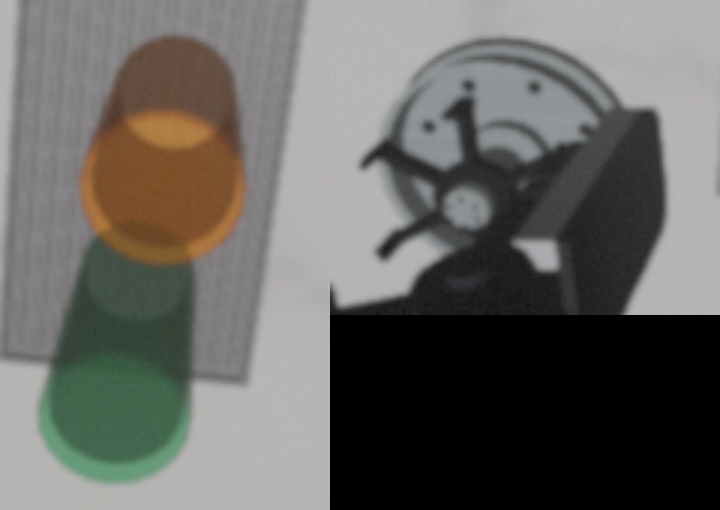

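Crop: amber disc is x 81..245, y 110..265, which is full-image centre (244.3,212.4). The nozzle top is at crop (467,208), full image (105.7,274.3). I move over towards the rinser for an unobstructed look.

```bash
python3 -m crank '[[[-0.55,-0.95,0,0,0,0,85],[-0.55,-0.95,0,0,0,0,85],[-0.55,-0.95,0,0,0,0,85],[-0.55,-0.95,0,0,0,0,85],[-0.55,-0.95,0,0,0,0,85],[-0.55,-0.95,0,0,0,0,85],[-0.3,-0.5,0,0,0,0,85],[0,0,0,0,0,0,85]]]'
python3 - <<'E'
from rig import *
import cv2,numpy as np,json
s=sense();i=capture("wrist");cv2.imwrite("pics/w2.png",i)
json.dump({k:np.array(s[k]).tolist() for k in("eef_pos","ee_rot")},open("w2.json","w"));print(s["time_s"],s["dq"])
from h import *
m=camera_model("wrist")
T=wT("w1.json",m)
print("nozzle",plane(ray(m,(105.7,274.3),T),58),"amber",plane(ray(m,(244.3,212.4),T),126),"green",plane(ray(m,(228,289),T),126))
E
```

```text
time_s: 3.35
eef_pos: [458.5, -333.3, 241.0]
ee_rot: [-0.0, 0.159, 0.987, 0.0]
force: [1.0, 0.6, 1.2]
grip_width: 0.994
grip_force: 0.0
3.35 [ 0.02471305 -0.03623327  0.04160422  0.00718315 -0.00053459  0.01117081]
nozzle [ 504.20384315 -403.95464427   58.        ] amber [ 453.98618126 -185.56303185  126.        ] green [ 534.18665072 -232.73203463  126.        ]
```

View pics/w2.png

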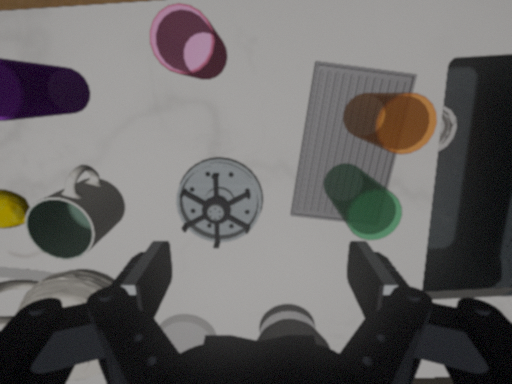

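Clear view: the star's nozzle is at about (216,212), the dish rim at about (220,198), amber's top disc at about (406,123) and green's at about (374,212). Next I fit these properly.

Run:
```python
from rig import *
from h import *
m=camera_model("wrist");T=wT("w2.json",m);i=cv2.imread("pics/w2.png")
P=lambda uv,z:plane(ray(m,uv,T),z).round(1)
# star black mask: ellipse hull through the six tips
c,st,mk=mask(i,(0,0,0),(180,255,75),(172,165,262,254))
cn=max(cv2.findContours(mk.astype(np.uint8),cv2.RETR_EXTERNAL,cv2.CHAIN_APPROX_NONE)[0],key=len)
(hc,hr)=cv2.minEnclosingCircle(cn);print("star mask",c,st,"circle",hc,hr,P(hc,57),P(c,50),"diam",np.linalg.norm(P((hc[0]+hr,hc[1]),57)-P((hc[0]-hr,hc[1]),57)))
# nozzle: brightish blob inside star hub
g=cv2.cvtColor(i,cv2.COLOR_BGR2GRAY)
n,l,s_,cc=cv2.connectedComponentsWithStats((g[202:222,205:228]>85).astype(np.uint8))
for k in range(1,n):print("noz",s_[k].tolist(),cc[k]+[205,202],P(cc[k]+[205,202],58))
# amber top disc, lit part
for nme,lo,hi,roi in(("amber",(5,120,125),(22,255,255),(340,85,440,160)),("green",(60,90,85),(95,255,255),(320,160,405,245))):
    c,st,mk=mask(i,lo,hi,roi);cn=max(cv2.findContours(mk.astype(np.uint8),cv2.RETR_EXTERNAL,cv2.CHAIN_APPROX_NONE)[0],key=len)
    e=cv2.fitEllipse(cv2.convexHull(cn));print(nme,st,e,P(e[0],126))
d=cv2.resize(i[80:250,165:265],None,fx=3,fy=3);a=cv2.resize(i[80:250,320:445],None,fx=3,fy=3)
cv2.imwrite("pics/c2.png",np.hstack([d,a]))
```

```text
star mask [215.44360902 209.1268797 ] [180, 173, 70, 74, 1064] circle (215.0, 209.7073211669922) 38.43678283691406 [ 501.2 -405.8   57. ] [ 502.9 -406.9   50. ] diam 96.82902457424636
noz [2, 3, 17, 15, 204] [215.03921569 212.05392157] [ 503.8 -406.7   58. ]
noz [0, 17, 4, 3, 7] [206.         220.42857143] [ 510.9 -421.6   58. ]
noz [20, 18, 3, 2, 5] [226.2 220.6] [ 519.2 -397.4   58. ]
amber [390, 93, 46, 60, 558] ((406.2713928222656, 122.92554473876953), (54.017826080322266, 62.774688720703125), 41.10613250732422) [ 454.  -187.3  126. ]
green [350, 193, 50, 45, 520] ((374.5784912109375, 214.54164123535156), (43.476776123046875, 52.130401611328125), 57.70107650756836) [ 535.1 -234.4  126. ]
```

View pics/c2.png

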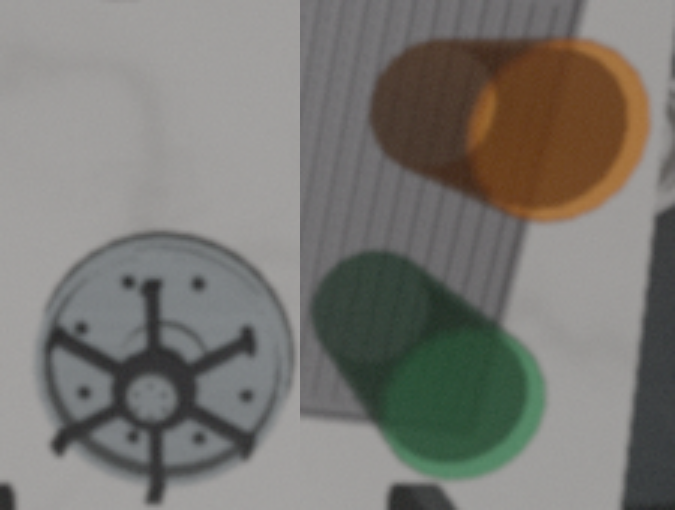

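```bash
python3 -m crank '[[[0.34,0.92,0,0,0,0,85],[0.34,0.92,0,0,0,0,85],[0.34,0.92,0,0,0,0,85],[0.33,0.92,0,0,0,0,85],[0.33,0.92,0,0,0,0,85],[0.33,0.92,0,0,0,0,85],[0,0,0,0,0,0,85],[0,0,0,0,0,0,85]]]'
python3 - <<'E'
from rig import *
from h import *
s=sense();q=s["ee_rot"];R=Ro.from_quat([q[1],q[2],q[3],q[0]]).as_matrix()
print(s["eef_pos"],s["time_s"],"need units",(R.T@(np.array([454,-186.5,77])-s["eef_pos"])/25).round(2))
E
```

```text
time_s: 4.2
eef_pos: [453.9, -185.6, 241.8]
ee_rot: [0.0, 0.158, 0.987, -0.0]
force: [0.7, -0.2, 0.4]
grip_width: 0.996
grip_force: 0.0
[ 453.94115568 -185.57237936  241.76887518] 4.2 need units [-0.01 -0.03  6.59]
```

```bash
python3 -m crank '[[[0,0,0.9,0,0,0,85],[0,-0.03,0.9,0,0,0,85],[0,0,0.9,0,0,0,85],[0,0,0.9,0,0,0,85],[0,0,0.9,0,0,0,85],[0,0,0.9,0,0,0,85],[0,0,0.8,0,0,0,85],[0,0,0.4,0,0,0,85]]]'
python3 -m crank '[[[0,0,0,0,0,0,85],[0,0,0,0,0,0,50],[0,0,0,0,0,0,50],[0,0,0,0,0,0,50],[0,0,0,0,0,0,50],[0,0,0,0,0,0,50],[0,0,0,0,0,0,50],[0,0,0,0,0,0,50]]]' 28
```

```text
time_s: 5.0
eef_pos: [453.1, -187.3, 74.8]
ee_rot: [-0.001, 0.159, 0.987, 0.0]
force: [0.5, 0.2, -0.6]
grip_width: 0.993
grip_force: 0.0
time_s: 5.8
eef_pos: [454.7, -187.9, 77.8]
ee_rot: [0.001, 0.159, 0.987, -0.001]
force: [0.4, 0.7, 6.1]
grip_width: 0.657
grip_force: 28.5
```

```bash
python3 -m crank '[[[0,0,0,0,0,0,50],[0,0,-0.2,0,0,0,50],[0,0,-0.4,0,0,0,50],[0,0,-0.7,0,0,0,50],[0,0,-0.9,0,0,0,50],[0,0,-0.9,0,0,0,50],[0,0,-0.9,0,0,0,50],[0,0,0,0,0,0,50]]]'
python3 - <<'E'
from rig import *
import cv2
a=capture("scene");b=capture("side");w=capture("wrist");s=sense();print(s["eef_pos"],s["ee_rot"],s["force"],s["grip_force"],s["grip_width"],s["wrist_torque"])
import numpy as np
for n,i in(("scene3",a),("side3",b),("w3",w)):cv2.imwrite(f"pics/{n}.png",i)
A=cv2.resize(a[120:280,230:390],(400,400));B=cv2.resize(b[140:300,230:390],(400,400));cv2.imwrite("pics/c3.png",np.hstack([A,B]))
E
```

```text
time_s: 6.6
eef_pos: [455.0, -188.2, 179.6]
ee_rot: [0.003, 0.159, 0.987, -0.001]
force: [-0.0, -2.1, -2.2]
grip_width: 0.658
grip_force: 30.1
[ 453.44914122 -187.14640968  175.5512994 ] [-5.71819962e-04  1.59229423e-01  9.87241402e-01  2.79602005e-04] [-0.44776898  0.57811054 -0.96661626] 30.140778380446136 0.6543456843145432 [-0.01582542 -0.04493274  0.04477174]
```

View pics/c3.png

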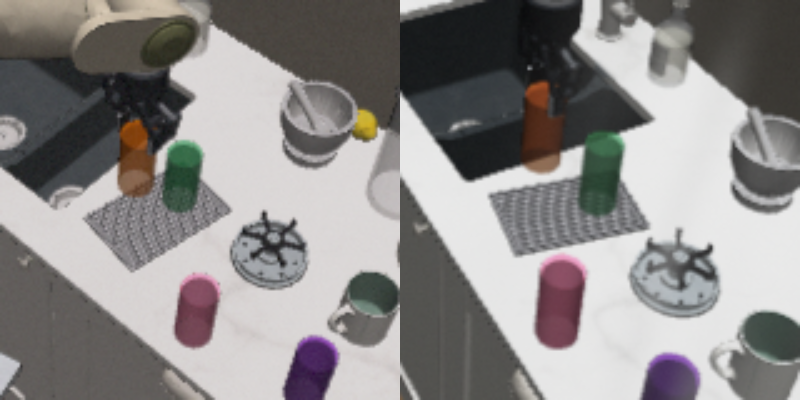

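View pics/w3.png

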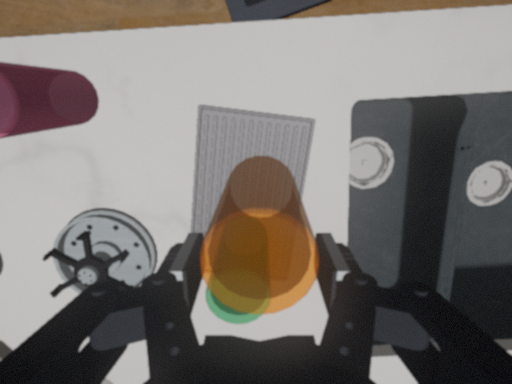

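Both cameras show amber gripped, upright and lifted clear of the mat, with green undisturbed. In the wrist view amber's top disc spans x 202..318, y 208..313, and the mouth's far arc has its top at about (263,156). Next I compute the glass axis in the tool frame.

Run:
```python
from rig import *
from h import *
m=camera_model("wrist");T=np.array(m["T_tool_cam"]);T=np.array(T)
i=cv2.imread("pics/w3.png")
P=lambda uv,z:plane(ray(m,uv,T),z).round(1)
print("top c",P((260,260.5),-48.5),"top l/r",P((202,258),-48.5),P((318,258),-48.5),"far/near",P((260,208),-48.5),P((260,313),-48.5))
print("mouth robot-side edge",P((263,156),71.5),"l/r",P((229,190),71.5),P((299,190),71.5))
s=sense();q=s["ee_rot"];R=Ro.from_quat([q[1],q[2],q[3],q[0]]).as_matrix()
print("need",(R.T@(np.array([503.5,-405.5,0])-s["eef_pos"])/25).round(2),s["eef_pos"])
```

```text
top c [  3.    0.5 -48.5] top l/r [  4.3 -26.3 -48.5] [  4.3  27.2 -48.5] far/near [ 28.9   0.5 -48.5] [-26.2   0.5 -48.5]
mouth robot-side edge [27.8  3.3 71.5] l/r [ -1.3 -25.4  71.5] [-1.3 33.7 71.5]
need [-4.66 -7.66  7.01] [ 453.44914122 -187.14640968  175.5512994 ]
```

```bash
python3 -m crank '[[[0,-0.5,-0.5,0,0,0,50],[0,-0.8,-0.5,0,0,0,50],[-0.3,-0.9,-0.3,0,0,0,50],[-0.6,-0.9,0,0,0,0,50],[-0.8,-0.9,0,0,0,0,50],[-0.8,-0.9,0,0,0,0,50],[-0.8,-0.9,0,0,0,0,50],[-0.6,-0.7,0,0,0,0,50]]]'
python3 -m crank '[[[-0.4,-0.6,0,0,0,0,50],[-0.3,-0.4,0,0,0,0,50],[-0.1,-0.2,0,0,0,0,50],[0,0,0.4,0,0,0,50],[0,0,0.4,0,0,0,50],[0,0,0.4,0,0,0,50],[0,0,0,0,0,0,50],[0,0,0,0,0,0,50]]]'
python3 - <<'E'
from rig import *
from h import *
a=capture("scene");b=capture("side");w=capture("wrist");s=sense();q=s["ee_rot"];R=Ro.from_quat([q[1],q[2],q[3],q[0]]).as_matrix()
print("need",(R.T@(np.array([503.5,-405.5,0])-s["eef_pos"])/25).round(2),s["eef_pos"],s["force"],s["time_s"],s["joints"])
for n,i in(("scene4",a),("side4",b),("w4",w)):cv2.imwrite(f"pics/{n}.png",i)
A=cv2.resize(a[140:260,280:400],(400,400));B=cv2.resize(b[160:280,280:400],(400,400));cv2.imwrite("pics/c4.png",np.hstack([A,B]))
E
```

```text
time_s: 7.55
eef_pos: [495.3, -373.5, 206.9]
ee_rot: [-0.001, 0.159, 0.987, 0.001]
force: [-0.2, 0.4, -2.1]
grip_width: 0.655
grip_force: 30.3
time_s: 8.35
eef_pos: [504.9, -406.8, 178.8]
ee_rot: [-0.0, 0.159, 0.987, 0.0]
force: [0.0, -0.2, 0.2]
grip_width: 0.659
grip_force: 30.3
need [0.09 0.05 7.18] [ 505.04534912 -407.16744788  179.39752272] [ 0.14696735 -0.38040739 -0.63303126] 8.5 [-8.58758331e-01  6.07354422e-01  1.11097976e+00  4.21631310e-06
  1.42221793e+00 -2.10989839e+00]
```

View pics/c4.png

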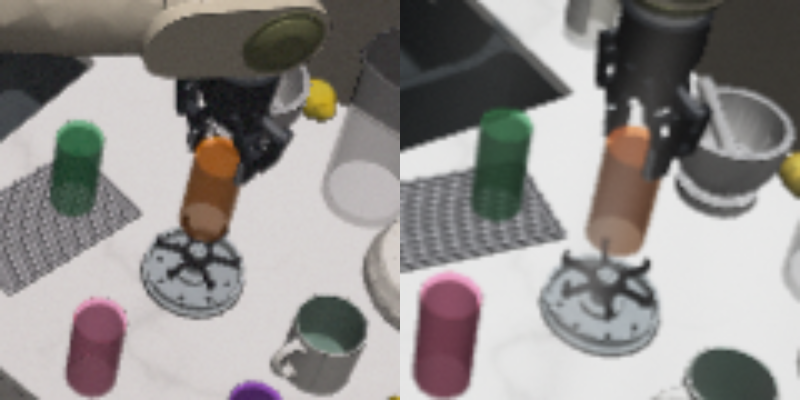

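```bash
python3 - <<'E'
from rig import *
from h import *
a=ray(camera_model("scene"),(357,170));b=ray(camera_model("side"),(378,203))
print("mortar",cross(a,b),plane(a,50),plane(b,50))
E
python3 -m crank '[[[0.06,0,0.3,0,0,0,50],[0,0,0.3,0,0,0,50],[0,0,0.3,0,0,0,50],[0,0,0.3,0,0,0,50],[0,0,0.3,0,0,0,50],[0,0,0.2,0,0,0,50],[0,0,0,0,0,0,50],[0,0,0,0,0,0,50]]]'
python3 - <<'E'
from rig import *
s=sense();print(s["eef_pos"],s["force"])
E
```

```text
mortar (array([ 716.73078963, -395.72873835,   97.85931967]), np.float64(3.9321227634842955)) [ 758.44595018 -387.50351791   50.        ] [ 774.77288575 -371.46081361   50.        ]
time_s: 9.3
eef_pos: [503.5, -406.7, 136.4]
ee_rot: [0.0, 0.159, 0.987, -0.0]
force: [-0.4, -0.7, -1.1]
grip_width: 0.658
grip_force: 30.3
[ 503.52404952 -406.72590639  136.43989319] [-0.39210787 -0.694286   -1.09080911]
```

```bash
python3 -m crank '[[[0,0,0.15,0,0,0,50],[0,0,0.1,0,0,0,50],[0,0,0.1,0,0,0,50],[0,0,0.1,0,0,0,50],[0,0,0.05,0,0,0,50],[0,0,0,0,0,0,50],[0,0,0,0,0,0,50],[0,0,0,0,0,0,50]]]'
python3 -m crank '[[[0,0,0.04,0,0,0,50],[0,0,0.04,0,0,0,50],[0,0,0.04,0,0,0,50],[0,0,0.04,0,0,0,50],[0,0,0,0,0,0,50],[0,0,0,0,0,0,50],[0,0,0,0,0,0,50],[0,0,0,0,0,0,50]]]'
```

```text
time_s: 10.1
eef_pos: [503.5, -406.7, 124.0]
ee_rot: [0.0, 0.159, 0.987, -0.0]
force: [0.2, -0.3, -2.6]
grip_width: 0.653
grip_force: 30.3
time_s: 10.9
eef_pos: [503.5, -406.7, 120.0]
ee_rot: [0.0, 0.159, 0.987, -0.0]
force: [-0.0, 1.2, 1.3]
grip_width: 0.652
grip_force: 30.6
```

```bash
cat > avg.py <<'E'
from rig import *
import numpy as np,cv2
F=[];Z=[]
for k in range(8):
    i=capture("wrist");s=sense();F.append(s["force"]);Z.append(s["eef_pos"])
cv2.imwrite("pics/wl.png",i)
print("F",np.mean(F,0).round(2),"sd",np.std(F,0).round(2),"pos",np.mean(Z,0).round(2),s["grip_width"],s["wrist_torque"],s["time_s"])
E
python3 avg.py
python3 -m crank '[[[0,0,0.04,0,0,0,50],[0,0,0.04,0,0,0,50],[0,0,0,0,0,0,50],[0,0,0,0,0,0,50],[0,0,0,0,0,0,50],[0,0,0,0,0,0,50],[0,0,0,0,0,0,50],[0,0,0,0,0,0,50]]]'
python3 avg.py
```

```text
F [-0.21  0.74  1.68] sd [0.41 0.35 0.25] pos [ 503.5  -406.66  119.91] 0.655782034583447 [ 0.09545594 -0.00841399  0.02491863] 11.3
time_s: 12.1
eef_pos: [503.5, -406.6, 117.8]
ee_rot: [-0.0, 0.159, 0.987, -0.0]
force: [-0.7, 0.9, 3.1]
grip_width: 0.656
grip_force: 30.8
F [-0.04  0.86  2.84] sd [0.46 0.47 0.37] pos [ 503.46 -406.65  117.81] 0.6556730671368167 [ 0.13364077 -0.0102014  -0.01103618] 12.5
```

```bash
python3 -m crank '[[[0,0,0.05,0,0,0,50],[0,0,0.05,0,0,0,50],[0,0,0.05,0,0,0,50],[0,0,0.05,0,0,0,50],[0,0,0.02,0,0,0,50],[0,0,0,0,0,0,50],[0,0,0,0,0,0,50],[0,0,0,0,0,0,50]]]'
python3 avg.py
```

```text
time_s: 13.3
eef_pos: [503.6, -406.7, 112.6]
ee_rot: [0.0, 0.159, 0.987, -0.0]
force: [0.7, 1.3, 5.2]
grip_width: 0.659
grip_force: 31.0
F [0.33 1.52 5.33] sd [0.46 0.41 0.31] pos [ 503.58 -406.68  112.52] 0.6557724594241381 [ 0.22001408 -0.02381664 -0.00521092] 13.7
```

```bash
python3 -m crank '[[[0,0,0.04,0,0,0,50],[0,0,0.04,0,0,0,50],[0,0,0,0,0,0,50],[0,0,0,0,0,0,50],[0,0,0,0,0,0,50],[0,0,0,0,0,0,50],[0,0,0,0,0,0,50],[0,0,0,0,0,0,50]]]'
python3 avg.py
python3 - <<'E'
from rig import *
import cv2,numpy as np
a=capture("scene");b=capture("side");w=cv2.imread("pics/wl.png")
A=cv2.resize(a[160:260,290:390],(400,400));B=cv2.resize(b[190:290,295:395],(400,400));cv2.imwrite("pics/c5.png",np.hstack([A,B]))
E
```

```text
time_s: 14.5
eef_pos: [503.6, -406.7, 110.7]
ee_rot: [0.0, 0.159, 0.987, -0.0]
force: [0.4, 1.6, 6.8]
grip_width: 0.658
grip_force: 31.1
F [0.29 1.31 6.03] sd [0.54 0.4  0.31] pos [ 503.66 -406.71  110.71] 0.653034379530394 [ 0.24840883 -0.05214911 -0.0218714 ] 14.9
```

View pics/c5.png

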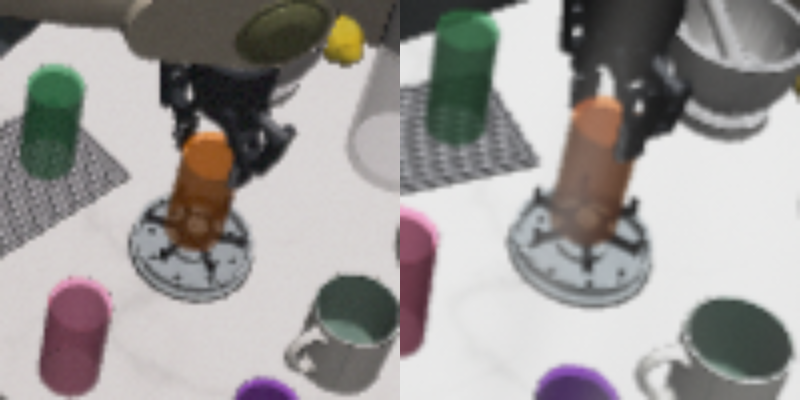

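View pics/wl.png

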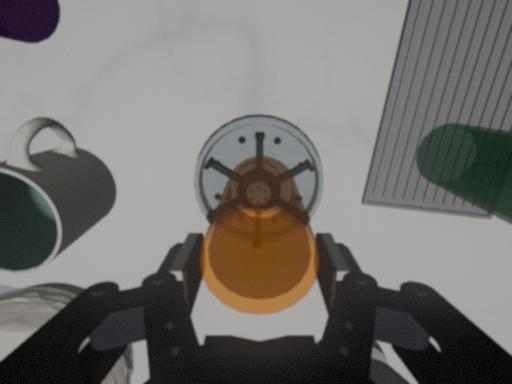

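The glass is centred: nozzle at (259,191) inside a mouth centred on about column 260. The star is pressed about 9.5–10 mm and clear of its stop. Now I hold.

```bash
for k in 1; do python3 -m crank '[[[0,0,0,0,0,0,50],[0,0,0,0,0,0,50],[0,0,0,0,0,0,50],[0,0,0,0,0,0,50],[0,0,0,0,0,0,50],[0,0,0,0,0,0,50],[0,0,0,0,0,0,50],[0,0,0,0,0,0,50]]]'; done
python3 -m crank '[[[0,0,0,0,0,0,50],[0,0,0,0,0,0,50],[0,0,0,0,0,0,50],[0,0,0,0,0,0,50],[0,0,0,0,0,0,50],[0,0,0,0,0,0,50],[0,0,0,0,0,0,50],[0,0,0,0,0,0,50]]]'
python3 -m crank '[[[0,0,0,0,0,0,50],[0,0,0,0,0,0,50],[0,0,0,0,0,0,50],[0,0,0,0,0,0,50],[0,0,0,0,0,0,50],[0,0,0,0,0,0,50],[0,0,0,0,0,0,50],[0,0,0,0,0,0,50]]]'
python3 -m crank '[[[0,0,0,0,0,0,50],[0,0,0,0,0,0,50],[0,0,0,0,0,0,50],[0,0,0,0,0,0,50],[0,0,0,0,0,0,50],[0,0,0,0,0,0,50],[0,0,0,0,0,0,50],[0,0,0,0,0,0,50]]]'
python3 avg.py && python3 -c "from rig import *;print(finish_job())"
```

```text
time_s: 15.8
eef_pos: [503.7, -406.7, 110.7]
ee_rot: [0.0, 0.159, 0.987, -0.0]
force: [0.3, 1.4, 6.3]
grip_width: 0.655
grip_force: 31.1
time_s: 16.6
eef_pos: [503.6, -406.7, 110.7]
ee_rot: [0.0, 0.159, 0.987, -0.0]
force: [-0.6, 1.5, 6.0]
grip_width: 0.659
grip_force: 31.1
time_s: 17.4
eef_pos: [503.7, -406.7, 110.7]
ee_rot: [0.0, 0.159, 0.987, -0.0]
force: [0.5, 1.8, 6.8]
grip_width: 0.653
grip_force: 31.1
time_s: 18.2
eef_pos: [503.6, -406.7, 110.7]
ee_rot: [0.0, 0.159, 0.987, -0.0]
force: [-0.5, 1.9, 7.1]
grip_width: 0.655
grip_force: 31.1
F [0.17 1.57 6.33] sd [0.36 0.29 0.53] pos [ 503.65 -406.71  110.7 ] 0.660177145192614 [0.2825945  0.01266674 0.0611767 ] 18.6
the job is handed in; nothing more can be done
None
```

The job is handed in: the amber tumbler is gripped at about 31 N, mouth down and centred on the rinser, with the star pressed an estimated 10 mm (from arm height and force) and held steady for about 4 s; total time was 18.6 s.

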